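Ready three mower knives and find the hand of the head knob's thread

ROBOT

A 7-joint arm with a two-finger parallel gripper is mounted at the origin on the work surface. World frame = base frame: x ahead of the robot, y to its left, z up, the work surface at z = 0. Lengths are in m, angles in degrees, forces in N, time in s.
With the tool pointing down it reaches from about 0.4 to 0.875 m from the base axis. Payload 4.4 kg.
Tool frame: the origin (TCP) lies midway between the tips of the shut fingers; the grasp point (between the pads) lies 19 mm behind it (arm.grasp_offset is the distance from the TCP to the grasp point, in m); z points along the fingers, y is the direction in which the jaws open and shut (so a half turn about z gives the same grasp; the last joint's range is limited). The gripper opens to 85 mm and grips with 20 to 120 N. Pads are 22 mm wide; open, the fingers measure 114 mm over their backs; the gripper's body (76 mm by 85 mm) begins 54 mm behind the grasp point. The pads swing forward as they close: fully open they stand 13 mm farther back than shut.
Start: joints at [66.99, 36.005, 2.206, 86.941, -1.547, 57.084, -1.146], TCP at [0.214, -0.614, 0.209] pointing down, gripper open.
Joint ranges: [-175.42, 175.42], [-21.48, 121.26], [-71.46, 75.88], [10.55, 141.38], [-63.04, 243.04], [13.31, 113.54], [-168.57, 168.57]. Speed limits (degrees/s): [147.25, 147.25, 180, 180, 180, 180, 180].

INTERFACE

Orientations are given as [roll, pitch, yaw] about the fixed x, y, z axes, in that order (R = Rz(yaw) Ry(pitch) Rx(roll)).
In Python, from bench import telemetry, viewer, arm gives the robot as it stands.
- The arm moves only by the tool send_rows, never from a script. Its argument "deltas" is a list of rows, each a list of 3 entries, a list of its own where there are three numbers: the shift along the tool's x, y, z in mm, then the turn about the tool's z in rad, then the gripper's target within -1 to 1 (shut at 1, half-way at 0, fully open at -1). A call has 1 to 12 rows; each row shifts and turns the commanded pose from where the row before left it, along the tool's axes as they then stand; what a row does not reach is not made up. A row lasts 1/10 s, in which the tool goes at most 50 mm and 8.59 degrees, less where a joint would pass 70% of its speed; a pose out of reach is approached as far as the arm can. A call with a gripper value outside its range is refused whole. The fingers move at their own pace and stop on an object; "newtons" is the grip in N (left out, the last holds). Time passes only in rows, so rows that do not move let the fingers close. It gives the time, the measured TCP pose, the force and the opening at its end, in the units of the state.
- telemetry.state(): the state, without advancing time (a new reading comes with each control period).
- viewer.capture(name): name is "scene" or "top" or "wrist"; returns (picture, depth): 480x640x3 uint8, blue, green, red; 480x640 float32, m along the optical axis (not along the pixel's ray), 0 where there is no reading.
- viewer.calibration(name): a dict with "fx", "fy", "cx", "cy" (pixels), "k1" (the pictures are not rectified: a ray, as slopes to the right and down, at radius r is drawn at 1 + k1 r^2 times it, then the intrinsics apply), "T" (4x4, takes a point from camera to world coordinates). Camera axes: x right, y down, z forward; pixel columns grow to the right and rows downward; lengths in m; the calibration is good to about 2 mm. A picture is of the moment at which its call begins: read the wrist's pose just before it. calibration takes no time and is no camera call; for the wrist camera it gives the pose at the moment of the call.
- arm.sign_off(): hands the job in, once; it reports no verdict.
The state is a dict: "time_s": time; "joint_pos": joint angles; "joint_vel": joint speeds; "tau": joint torques, N m; "position": TCP position; "tool_rot": TCP orientation; "ft_force": force on the tool from outside, world axes, zero at the start; "torque": the same for the moment, N m; "finger_gap": opening from 0.0 (shut) to 1.0 (fully open).
Only numpy, scipy, OpenCV 4.12 (cv2) and the standard library are available. Lean on these libraries where they do the work, as an engineer would, in place of code of your own. Each camera call takes 0.05 s, during which the arm holds its last target.

TASK

The brush-cutter head in the vice is to get three fresh knives: first square up the three loose flat knives in one pile lying flat on the board, edges flush and pivot holes over one another, and let go of it. Then take the ribbed knob off the head: nobody knows whether its thread is left- or right-handed, so try it one way and, if it does not give, the other, unscrew it the way that gives and lift it off. Finish while still holding the knob in the gripper, about 10 cm above its seat, with the pile still square and the other things on the board left where they are.

Things in the scene. Friction and masses are not known exactly. Their poses are not given: they have to be found in the camera images.
- knife1_mid (a point): centre of one of three identical fresh steel mower knives, flat bars 95 x 32 x 6 mm (130 g), lying flat on the board well apart; x along its length towards the end with the pivot hole, z up
- knife1_hole (a point): the same knife's 12 mm pivot hole: its centre, 36 mm from the knife's centre towards the +x end
- knife2_mid (a point): centre of one of three identical fresh steel mower knives, flat bars 95 x 32 x 6 mm (130 g), lying flat on the board well apart; x along its length towards the end with the pivot hole, z up
- knife2_hole (a point): the same knife's 12 mm pivot hole: its centre, 36 mm from the knife's centre towards the +x end
- knife3_mid (a point): centre of one of three identical fresh steel mower knives, flat bars 95 x 32 x 6 mm (130 g), lying flat on the board well apart; x along its length towards the end with the pivot hole, z up
- knife3_hole (a point): the same knife's 12 mm pivot hole: its centre, 36 mm from the knife's centre towards the +x end
- knob_mid (a point): centre, half-way up, of the black ribbed plastic knob on top of the cutting head: 46 mm diameter, 36 mm high, 60 g, upright (z up), screwed home at the start; its x axis turns with it and shows how far it has turned
- bolt_top (a point): top of the fixed bolt inside the knob, 24 mm above the seat, 27 mm over its coarse three-start lug thread (as on a jar lid). Left- or right-handed: it cannot be seen. The loosening way the knob runs freely at one height, lifts straight off once turned 42 to 75 degrees (aim at 58), stops near 80. The other way it stops hard within 9 degrees and fingers slip on it
- seat (a point): centre of the steel washer (56 mm diameter) on which the knob's foot stands, 175 mm above the board, axes as the world's. Around it, 1 mm lower, is a round cover of 104 mm diameter, with three worn knives reaching to 110 mm from the axis, 156 to 162 mm above the board. Head and vice are fixed and do not turn
- saucer: brown clay saucer with a few bolts in it, 120 mm diameter, 22 mm high; a bystander; origin under its centre
- trowel: steel pointing trowel with a wooden handle, 300 mm long, blade 84 mm wide along +x, handle up to 65 mm high; a bystander; origin on the board near the blade's heel
- jar: green plastic twist-cap jar, 80 mm diameter, 120 mm high; a bystander; origin under its centre
- cup: stainless measuring cup lying on its side, 70 mm diameter, 60 mm deep, with a flat 110 mm handle along its +y; a bystander; origin on the board under the cup's middle
- spanner: steel spanner, 180 mm long along its x, lying flat at the left; a bystander; origin under its middle
- tin: aluminium grease tin, 72 mm diameter, 85 mm high; a bystander; origin under its centre

How it is judged (in metres and radians):
On the way, in this order (a step that is already met when the one before it is completed fails the run):
1. the three knives lie in one square, flat pile on the board and are let go of (horizontal distance between knife1_mid and knife2_mid below 0.006 m and horizontal distance between each of knife1_mid, knife2_mid and knife3_mid below 0.006 m and horizontal distance between knife1_hole and knife2_hole below 0.006 m and horizontal distance between each of knife1_hole, knife2_hole and knife3_hole below 0.006 m and height (world z) of each of knife1_mid, knife2_mid, knife3_mid below 0.0185 m and angle between each of knife1_mid, knife2_mid, knife3_mid's own z axis and vertical below 0.06 rad and contact force between the fingers and knife1 below 0.2 N and contact force between the fingers and knife2 below 0.2 N and contact force between the fingers and knife3 below 0.2 N and linear speed of each of knife1, knife2, knife3 below 0.02 m/s), for 0.3 s.
2. the knob is unscrewed while still on its bolt (turned by more than 26 degrees, lifted by less than 10 mm) (angle between the x axis of knob_mid and the x axis of seat, either way round above 0.45 rad and z of knob_mid in the frame of seat below 0.028 m and horizontal distance between knob_mid and seat below 0.006 m), for 0.05 s.
At the end, for the whole second after the job is handed in: The three knives lie flat on the board in one pile, at rest, centres and pivot holes within 6 mm of one another sideways; the knob is held still between the fingers (over 1 N) with its foot at least 60 mm above its seat (all of step 1 and z of knob_mid in the frame of seat above 0.078 m and contact force between the fingers and knob above 1 N and linear speed of knob below 0.03 m/s); the arm keeps its last pose, push and grip.
It fails at once if a bystander (saucer, trowel, jar, cup, spanner or tin) is pushed away by more than 25 mm (distance of any of saucer, trowel, jar, cup, spanner, tin from where it was at the start of the episode above 0.025 m).
It also fails if it takes over 67 s, if anything falls off the work surface, if the arm or the gripper's body presses on something with over 40 N, if the wrist force passes 120 N, or if a joint passes its speed limit or range.

## Working session

There is one attempt and no reset: what is moved stays moved. The work goes in short steps, Python scripts to look and compute and a tool call to move; the robot and the scene stay as the last step left them, time stands still between calls to the robot, and variables do not carry over. Pictures are saved under pics/ and viewed, and the job is handed in when it is done.

Besides the shell and the picture viewer there is one more tool, called after "Emit:" in YAML: its name, and indented under it one key for each argument. send_rows: Moves the arm, as the interface text tells. Its arguments: {"type":"object","properties":{"deltas":{"type":"array","items":{"type":"array"}},"newtons":{"type":"number"}},"required":["deltas"]}

```bash
ls; mkdir -p pics
python3 - <<'E'
from bench import telemetry, viewer, arm
import cv2, numpy as np
print(telemetry.state())
for n in ("scene","top","wrist"):
    p,d=viewer.capture(n); cv2.imwrite(f"pics/{n}0.png",p); np.save(f"pics/{n}0.npy",d)
    c=viewer.calibration(n); np.save(f"pics/{n}0T.npy",c["T"]); print(n,c)
E
```

```text
pics
{'time_s': 0.0, 'joint_pos': array([66.99107405, 36.05853583,  2.20268917, 86.99667483, -1.54526876,
       57.08048087, -1.14536663]), 'joint_vel': array([ 0.02492616,  0.07015981,  0.02986818,  0.09305817,  0.11410553,
       -0.04433423,  0.02905024]), 'tau': array([-3.43189686e-04, -5.63392639e+01,  1.22583613e+00, -1.93445313e+01,
        1.08653257e-02,  1.06102740e-02, -1.87758928e-05]), 'position': array([ 0.21398158, -0.61307787,  0.20798967]), 'tool_rot': array([-1.79894030e+02,  2.88856339e-03,  1.92402332e+01]), 'ft_force': array([0.11334973, 0.74164721, 1.27591881]), 'torque': array([-0.01182648, -0.03589728, -0.03049313]), 'finger_gap': 1.0017751840451612}
scene {'fx': 475.2573563597574, 'fy': 475.2573563597574, 'cx': 316.10577918346706, 'cy': 235.86132430116027, 'k1': -0.02252574133623319, 'T': array([[ 0.33044996,  0.68042041, -0.65408783,  1.17706815],
       [ 0.94377455, -0.23115612,  0.2363397 , -0.11587765],
       [ 0.00961395, -0.69540989, -0.71854899,  0.88129443],
       [ 0.        ,  0.        ,  0.        ,  1.        ]])}
top {'fx': 440.11123775110434, 'fy': 440.11123775110434, 'cx': 318.2638002540321, 'cy': 235.51828710938798, 'k1': -0.07574619926874526, 'T': array([[-0.00674471, -0.9986251 ,  0.0519847 ,  0.45566676],
       [-0.99969549,  0.00549969, -0.02405561,  0.11475646],
       [ 0.02373664, -0.05213112, -0.99835811,  1.11577671],
       [ 0.        ,  0.        ,  0.        ,  1.        ]])}
wrist {'fx': 406.3771926832333, 'fy': 406.3771926832333, 'cx': 313.2947105991285, 'cy': 241.1837538881656, 'k1': -0.06840679758063008, 'T': array([[ 0.3289444 , -0.898233  , -0.29150139,  0.28971184],
       [-0.94434812, -0.31336587, -0.10004225, -0.58789501],
       [-0.00148534,  0.30818713, -0.9513246 ,  0.37450078],
       [ 0.        ,  0.        ,  0.        ,  1.        ]])}
```

View pics/scene0.png

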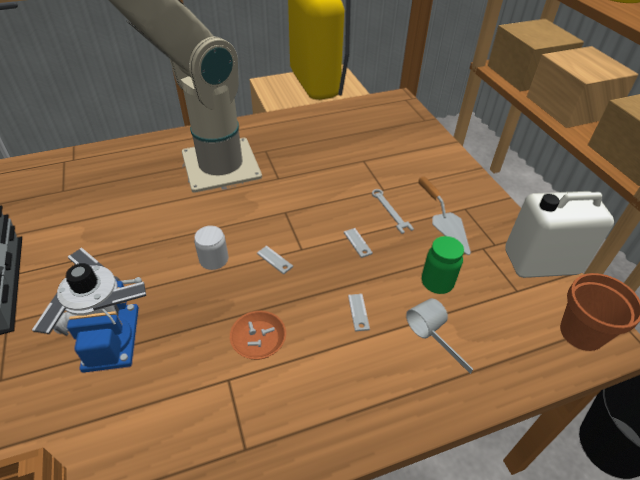

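View pics/top0.png

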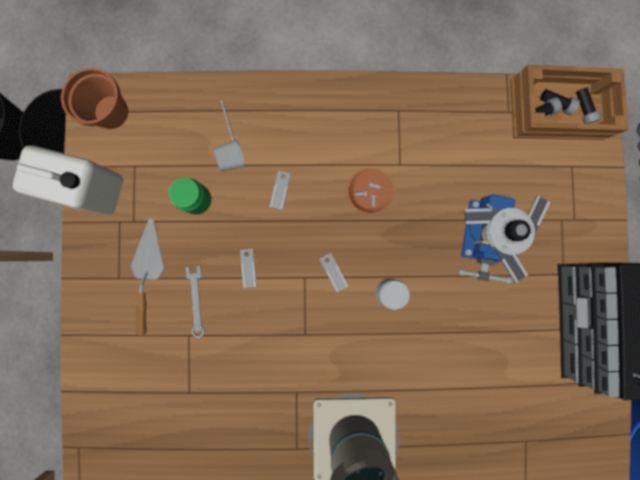

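View pics/wrist0.png

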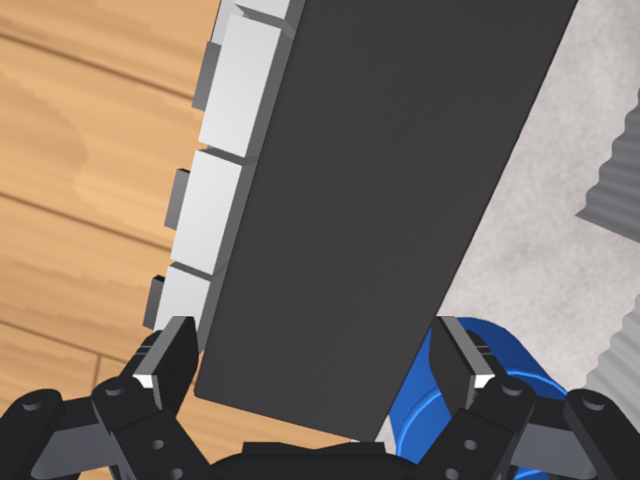

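The scene view shows the head in the vice at the left, around (80,280), and the three knives at about (275,259), (358,241) and (359,312). In the top view the knives are at (280,190), (248,268) and (334,272), and the knob is at (517,230). The wrist camera sees only the tool rack.

```bash
cat > h.py <<'E'
import numpy as np, cv2
from bench import telemetry, viewer, arm
def K(c): return np.array([[c['fx'],0,c['cx']],[0,c['fy'],c['cy']],[0,0,1.]])
def D(c): return np.array([c['k1'],0,0,0.])
def to_plane(uv,c,z,T=None):
    T=c['T'] if T is None else T
    uv=np.asarray(uv,float).reshape(-1,1,2)
    n=cv2.undistortPoints(uv,K(c),D(c)).reshape(-1,2)
    r=np.c_[n,np.ones(len(n))]@T[:3,:3].T; o=T[:3,3]
    s=(z-o[2])/r[:,2]
    return o+r*s[:,None]
def proj(P,c,T=None):
    T=c['T'] if T is None else T
    Ti=np.linalg.inv(T); P=np.atleast_2d(P)@Ti[:3,:3].T+Ti[:3,3]
    n=P[:,:2]/P[:,2:]; k=1+c['k1']*(n**2).sum(1,keepdims=True)
    return n*k*[c['fx'],c['fy']]+[c['cx'],c['cy']]
def knives(p,c,z=0.006,T=None,smax=60,vmin=130,scale=1,roi=None):
    """rect fit of bright grey blobs in metric plane rectified image"""
    hsv=cv2.cvtColor(p,cv2.COLOR_BGR2HSV)
    m=((hsv[...,1]<smax)&(hsv[...,2]>vmin)).astype(np.uint8)
    if roi is not None:
        mm=np.zeros_like(m); mm[roi[1]:roi[3],roi[0]:roi[2]]=1; m*=mm
    cs,h=cv2.findContours(m,cv2.RETR_CCOMP,cv2.CHAIN_APPROX_NONE)
    out=[]
    for i,k in enumerate(cs):
        if h[0][i][3]>=0 or cv2.contourArea(k)<60: continue
        P=to_plane(k.reshape(-1,2),c,z,T)[:,:2]
        (cx,cy),(w,hh),a=cv2.minAreaRect((P*1000).astype(np.float32))
        holes=[]
        j=h[0][i][2]
        while j>=0:
            holes.append((cv2.contourArea(cs[j]),to_plane(cs[j].reshape(-1,2).mean(0),c,z,T)[0,:2]*1000)); j=h[0][j][0]
        if w<hh: w,hh=hh,w; a+=90
        out.append((np.array([cx,cy]),w,hh,a,k.reshape(-1,2).mean(0),holes))
    return out
E
python3 - <<'E'
from h import *
c=viewer.calibration("top"); p=cv2.imread("pics/top0.png")
for o in knives(p,c):
    if 60<o[1]<140 and o[2]<60: print(o)
# saucer,tin,jar,knob rough
for n,uv,z in (("knob",(516,230),.211),("tin",(394,294),.085),("jar",(185,193),.12),("saucer",(371,190),.022)): print(n,to_plane([uv],c,z))
x0,y0=225,165; cv2.imwrite("pics/crop.png",cv2.resize(p[160:300,220:360],(700,700),interpolation=cv2.INTER_NEAREST))
cv2.imwrite("pics/crop2.png",cv2.resize(p[180:290,450:560],(700,700),interpolation=cv2.INTER_CUBIC))
E
```

```text
(array([-17.33298111, 781.01611328]), 83.1252212524414, 59.60810470581055, 132.08076858520508, array([ 48.29452055, 443.68493151]), [(2.0, array([-37.16084908, 790.90518995])), (2.0, array([  8.18498845, 757.29503096])), (2.0, array([  8.01297133, 762.65921147])), (2.0, array([ 10.0731659 , 778.73021668]))])
(array([ 36.03826523, 887.5723877 ]), 120.74433135986328, 50.202640533447266, 178.31143188476562, array([  6.75147929, 425.21893491]), [(4.0, array([ 20.63802786, 879.51615031])), (26.5, array([ 27.92645329, 884.41553222])), (4.0, array([ 80.7842885 , 907.15621013])), (2.0, array([ 88.83204441, 900.00266548]))])
(array([ 114.46595764, -689.2388916 ]), 61.78950119018555, 23.39520263671875, 0.06854862719774246, array([613.05084746, 384.69491525]), [])
(array([139.10868835, 883.6182251 ]), 68.77753448486328, 53.31093215942383, 5.007216453552246, array([  9.33636364, 383.70909091]), [(2.0, array([115.80439022, 866.25422593])), (2.0, array([131.12731178, 871.51983786])), (2.0, array([136.59278632, 860.43312315])), (19.0, array([131.78979356, 886.70878169])), (2.0, array([135.5618267 ,
[... 1737 characters left out ...]
1247559, 185.11302185]), 96.7766342163086, 35.15565490722656, 167.12796020507812, array([279.57446809, 189.94680851]), [(16.0, array([665.32858559, 176.92728892]))])
(array([985.34564209, 349.08062744]), 114.61479187011719, 46.37432098388672, 36.965579986572266, array([219.38356164,  55.20547945]), [(2.0, array([967.60934114, 309.88522669])), (8.5, array([965.67188361, 330.16858091])), (2.0, array([984.49916951, 354.66277097])), (2.0, array([992.90781886, 367.9600888 ])), (2.0, array([1023.25393682,  363.38443627]))])
knob [[ 0.51216876 -0.32576428  0.211     ]]
tin [[ 0.37087759 -0.08700742  0.085     ]]
jar [[0.60622256 0.39390856 0.12      ]]
saucer [[ 0.62651443 -0.04503083  0.022     ]]
```

View pics/crop.png

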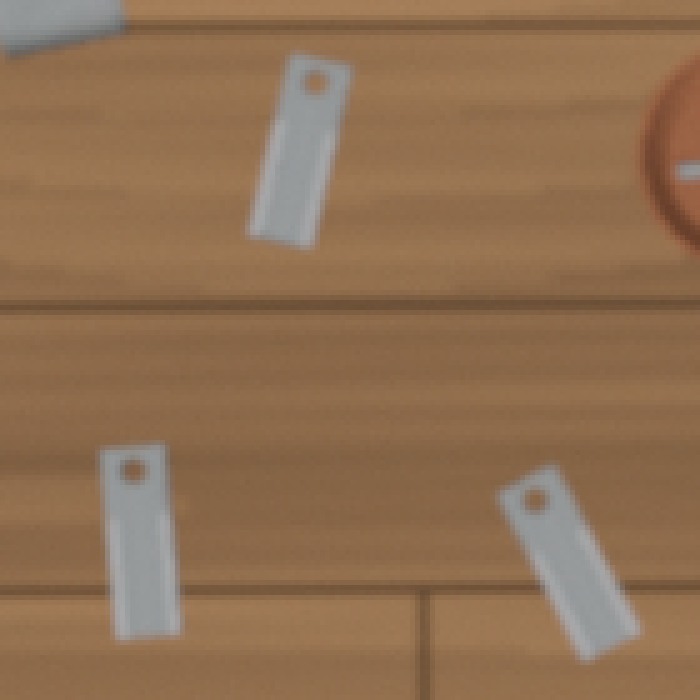

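View pics/crop2.png

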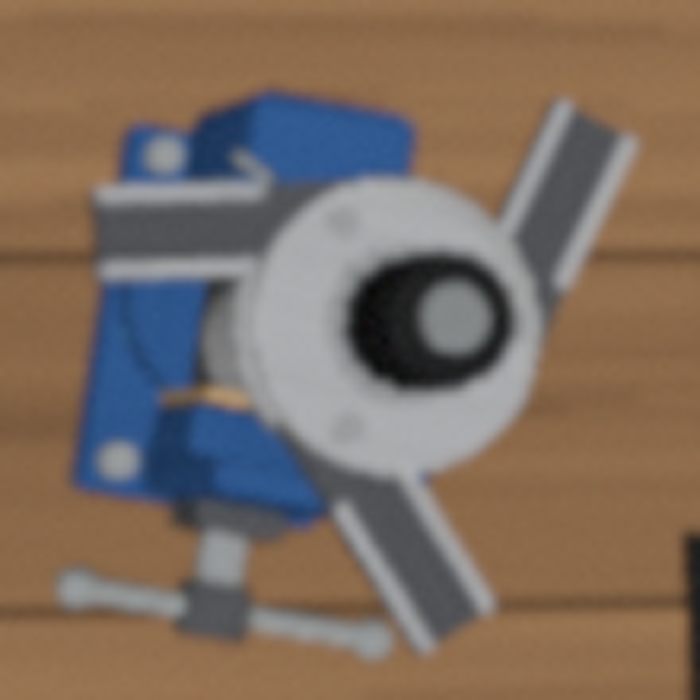

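The top crop gives these knife centres and yaws, with every hole at the +x end: A (0.421,0.051) at 28°, B (0.433,0.266) at 6.5° and C (0.630,0.185) at -13°. I'll keep B in place as the base of the pile. First I move above A for a wrist view.

Emit:
send_rows:
  deltas:
    - [[27,-31,-4],0,-0.2]
    - [[27,-31,-4],0,-0.2]
    - [[27,-31,-4],0,-0.2]
    - [[27,-31,-4],0,-0.2]
    - [[27,-31,-4],0,-0.2]
    - [[27,-31,-4],0,-0.2]
    - [[27,-31,-4],0,-0.2]
    - [[27,-31,-4],0,-0.2]
    - [[27,-31,-4],0,-0.2]
    - [[27,-31,-4],0,-0.2]
    - [[27,-31,-4],0,-0.2]
    - [[27,-31,-4],0,-0.2]
  newtons: 40

```text
time_s: 1.35
position: [0.3978, -0.1541, 0.2571]
tool_rot: [180.0, -0.0, 19.2]
ft_force: [0.6, 0.3, -0.4]
finger_gap: 0.6
```

Emit:
send_rows:
  deltas:
    - [[13,-27,10],0,-0.2]
    - [[13,-27,10],0,-0.2]
    - [[13,-27,10],0,-0.2]
    - [[13,-27,20],0,-0.2]
    - [[13,-27,25],0,-0.2]
    - [[13,-27,25],0,-0.2]
    - [[12,-24,27],0,-0.2]
    - [[0,0,0],-0.077,-0.2]
    - [[0,0,0],-0.077,-0.2]
    - [[0,0,0],0,-0.2]

```text
time_s: 2.35
position: [0.421, 0.0498, 0.1296]
tool_rot: [-180.0, 0.0, 28.1]
ft_force: [0.0, -0.8, -0.3]
finger_gap: 0.6
```

```bash
cat > look.py <<'E'
import sys
from h import *
def look(name,z=0.006,save=True,**kw):
    c=viewer.calibration("wrist"); s=telemetry.state()
    p,d=viewer.capture("wrist")
    if save: cv2.imwrite(f"pics/{name}.png",p); np.save(f"pics/{name}.npy",d)
    np.save(f"pics/{name}_T.npy",c['T'])
    print(s['time_s'],s['position'],s['tool_rot'],s['ft_force'],s['finger_gap'])
    for o in knives(p,c,z,**kw):
        if 60<o[1]<140 and 20<o[2]<60: print(o[0].round(1),o[1:4],o[4],[(a,b.round(1),np.degrees(np.arctan2(*(b-o[0])[::-1])).round(2)) for a,b in o[5] if a>30])
    return p,d,c
if __name__=="__main__": look(sys.argv[1],float(sys.argv[2]) if len(sys.argv)>2 else .006)
E
python3 look.py w1
```

```text
2.35 [0.42103985 0.0498169  0.12957899] [-1.79973995e+02  3.65696465e-02  2.81193054e+01] [ 0.03373379 -0.83142448 -0.25800079] 0.5996979733788682
[421.   49.1] (95.84102630615234, 32.67811965942383, 27.134960174560547) [313.33333333 219.46246246] [(275.5, array([453.3,  66.1]), np.float64(27.74))]
[433.4 265.8] (95.83269500732422, 32.62596130371094, 5.171421527862549) [44.45375723 64.93352601] [(353.5, array([469.5, 269. ]), np.float64(5.07))]
```

View pics/w1.png

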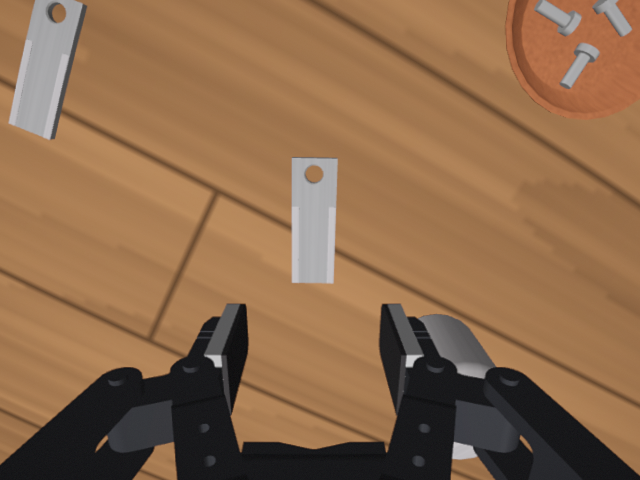

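The wrist view shows knife A centred between the fingers at (313,220), with its hole at (314,174). The tin is clear at the lower right. Next I'll get the fingertip height from depth.

Run:
```python
from h import *
c=viewer.calibration("wrist"); d=np.load("pics/w1.npy"); T=np.load("pics/w1_T.npy")
s=telemetry.state(); tcp=s['position']
vv,uu=np.mgrid[290:420:1,150:480:1]
dd=d[vv,uu].ravel(); uv=np.c_[uu.ravel(),vv.ravel()].astype(float)
n=cv2.undistortPoints(uv.reshape(-1,1,2),K(c),D(c)).reshape(-1,2)
P=np.c_[n,np.ones(len(n))]*dd[:,None]; P=P@T[:3,:3].T+T[:3,3]-tcp
y=np.radians(28.12); tx=P[:,:2]@[np.cos(y),np.sin(y)]; ty=P[:,:2]@[np.sin(y),-np.cos(y)]
m=(P[:,2]>-0.03)&(dd>0)&(abs(tx)<0.03)
for side in (-1,1):
    q=m&(ty*side>0); print(side,"zmin",np.percentile(P[q,2],[0,1,5]).round(4),"inner y",np.percentile(ty[q]*side,[0,1,5]).round(4),'x',np.percentile(tx[q],[1,99]).round(4))
```

```text
-1 zmin [0.0256 0.0303 0.0356] inner y [0.0168 0.0187 0.0216] x [-0.0088  0.0184]
1 zmin [0.0262 0.0303 0.0361] inner y [0.0181 0.0199 0.0228] x [-0.0089  0.0184]
```

Run:
```python
from h import *
c=viewer.calibration("wrist"); d=np.load("pics/w1.npy"); T=np.load("pics/w1_T.npy")
s=telemetry.state(); tcp=s['position'];y=np.radians(28.12)
ex=np.array([np.cos(y),np.sin(y),0]);ey=np.array([np.sin(y),-np.cos(y),0])
for z in (0,.004,.008,.012,.02,.03): print(z,proj([tcp+.011*ex-.0255*ey+[0,0,z],tcp+.011*ex+.0255*ey+[0,0,z]],c,T).round(0).tolist())
print(d[296:330:2,235].round(4).tolist()); print((T[:3,3]-tcp)@np.c_[ex,ey,[0,0,1]])
```

```text
0 [[254.0, 273.0], [370.0, 273.0]]
0.004 [[253.0, 277.0], [371.0, 277.0]]
0.008 [[252.0, 280.0], [372.0, 280.0]]
0.012 [[250.0, 284.0], [374.0, 284.0]]
0.02 [[247.0, 293.0], [376.0, 293.0]]
0.03 [[243.0, 304.0], [380.0, 304.0]]
[0.3237999975681305, 0.3246999979019165, 0.32670000195503235, 0.325300008058548, 0.1477999985218048, 0.14720000326633453, 0.1451999992132187, 0.14499999582767487, 0.1421000063419342, 0.14090000092983246, 0.14069999754428864, 0.13910000026226044, 0.13779999315738678, 0.13660000264644623, 0.1348000019788742, 0.13300000131130219, 0.13289999961853027]
[0.07975194 0.0006895  0.16603099]
```

Run:
```python
from h import *
c=viewer.calibration("wrist"); d=np.load("pics/w1.npy"); T=np.load("pics/w1_T.npy")
s=telemetry.state(); tcp=s['position'];y=np.radians(28.12)
R=np.c_[[np.cos(y),np.sin(y),0],[np.sin(y),-np.cos(y),0],[0,0,1]]
for u,v in [(225,306),(235,306),(244,306),(244,312),(240,330),(235,350),(215,350),(212,340),(385,306),(400,306),(410,350)]:
    n=cv2.undistortPoints(np.array([[[u,v]]],float),K(c),D(c)).ravel()
    P=np.r_[n,1]*d[v,u]; print((u,v),d[v,u],((T[:3,:3]@P+T[:3,3]-tcp)@R).round(4))
p=cv2.imread("pics/w1.png"); cv2.imwrite("pics/w1c.png",cv2.resize(p[290:400,170:290],None,fx=5,fy=5,interpolation=cv2.INTER_CUBIC))
```

```text
(225, 306) 0.14646794 [ 0.0122 -0.0314  0.034 ]
(235, 306) 0.14722672 [ 0.0119 -0.0279  0.0333]
(244, 306) 0.14994074 [ 0.0106 -0.0251  0.0308]
(244, 312) 0.15030386 [ 0.0083 -0.0252  0.0312]
(240, 330) 0.14274798 [ 0.0058 -0.0253  0.04  ]
(235, 350) 0.13288632 [ 0.0046 -0.0252  0.0507]
(215, 350) 0.11968036 [ 0.0121 -0.0286  0.0622]
(212, 340) 0.1252629 [ 0.0119 -0.0309  0.0564]
(385, 306) 0.14830521 [0.0114 0.0268 0.0323]
(400, 306) 0.14793788 [0.0115 0.0323 0.0326]
(410, 350) 0.12028371 [0.0117 0.0295 0.0616]
```

View pics/w1c.png

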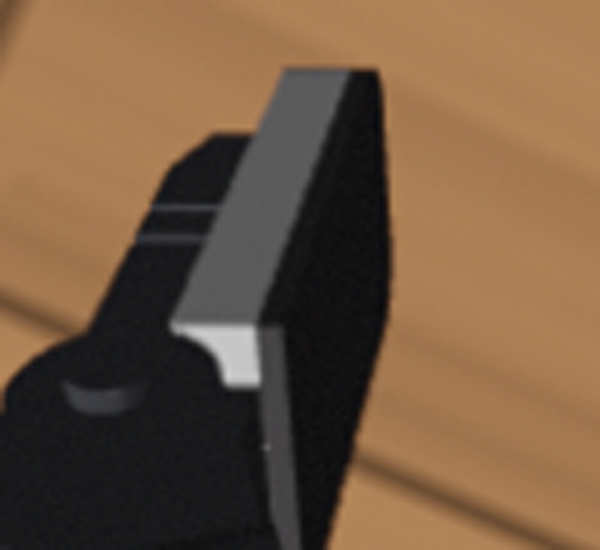

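By depth the fingertips sit about 30 mm behind the reported TCP at this opening, which is more than the stated swing allows. I'll shut the fingers once to check.

Emit:
send_rows:
  deltas:
    - [[0,0,0],0.01,1]
    - [[0,0,0],0,1]
    - [[0,0,0],0,1]
    - [[0,0,0],0,1]
    - [[0,0,0],0,1]

```text
time_s: 2.9
position: [0.4213, 0.0495, 0.13]
tool_rot: [180.0, -0.0, 27.5]
ft_force: [-0.2, 0.4, 0.5]
finger_gap: -0.002
```

Run:
```python
from look import *
p,d,c=look("w2"); T=c['T']; s=telemetry.state(); tcp=s['position'];y=np.radians(s['tool_rot'][2])
R=np.c_[[np.cos(y),np.sin(y),0],[np.sin(y),-np.cos(y),0],[0,0,1]]
vv,uu=np.mgrid[250:400:1,260:370:1]; uv=np.c_[uu.ravel(),vv.ravel()].astype(float)
n=cv2.undistortPoints(uv.reshape(-1,1,2),K(c),D(c)).reshape(-1,2)
Q=((np.c_[n,np.ones(len(n))]*d[250:400,260:370].ravel()[:,None])@T[:3,:3].T+T[:3,3]-tcp)@R
Q=Q.reshape(150,110,3)
for u in (300,306,313,320,326): print(u,[(250+i,Q[i,u-260].round(3).tolist()) for i in range(0,120,8)][3:10])
```

```text
2.9 [0.42127803 0.04949435 0.13000178] [ 1.79994853e+02 -1.00548096e-02  2.74675401e+01] [-0.21945614  0.41884724  0.46585602] -0.0019914157134827055
[421.3  49.2] (95.12037658691406, 32.53523254394531, 27.36395835876465) [312.64864865 219.45945946] [(276.0, array([453.4,  65.9]), np.float64(27.44))]
[433.4 265.9] (95.88524627685547, 32.659645080566406, 5.138156414031982) [42.79942693 67.9025788 ] [(352.0, array([469.4, 269. ]), np.float64(5.04))]
300 [(274, [-0.04, -0.009, -0.123]), (282, [-0.047, -0.009, -0.123]), (290, [-0.057, -0.01, -0.129]), (298, [-0.064, -0.01, -0.129]), (306, [0.012, -0.004, 0.034]), (314, [0.012, -0.004, 0.04]), (322, [0.012, -0.004, 0.045])]
306 [(274, [-0.04, -0.005, -0.123]), (282, [-0.047, -0.005, -0.123]), (290, [-0.057, -0.005, -0.129]), (298, [-0.063, -0.005, -0.128]), (306, [0.012, -0.002, 0.033]), (314, [0.011, -0.002, 0.039]), (322, [0.012, -0.002, 0.045])]
313 [(274, [-0.041, 0.001, -0.123]), (282, [-0.047, 0.001, -0.123]), (290, [-0.057, 0.001, -0.129]), (298, [-0.064, 0.001, -0.129]), (306, [0.011, 0.001, 0.032]), (314, [0.012, 0.001, 0.039]), (322, [0.012, 0.001, 0.045])]
320 [(274, [-0.04, 0.006, -0.123]), (282, [-0.046, 0.006, -0.121]), (290, [-0.057, 0.006, -0.129]), (298, [-0.063, 0.006, -0.128]), (306, [0.012, 0.003, 0.034]), (314, [0.011, 0.003, 0.038]), (322, [0.012, 0.003, 0.045])]
326 [(274, [-0.041, 0.011, -0.123]), (282, [-0.047, 0.011, -0.122]), (290, [-0.057, 0.011, -0.13]), (298, [-0.063, 0.011, -0.127]), (306, [0.011, 0.006, 0.032]), (314, [0.012, 0.005, 0.04]), (322, [0.012, 0.005, 0.045])]
```

View pics/w2.png

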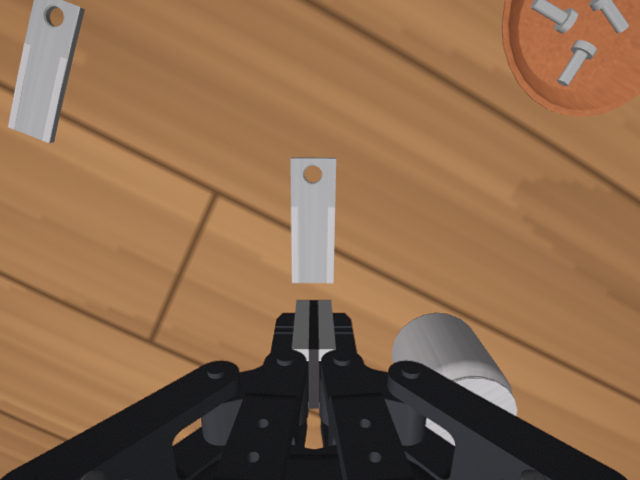

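Run:
```python
from h import *
print(arm.grasp_offset,[a for a in dir(arm) if a[0]!='_'],[a for a in dir(telemetry) if a[0]!='_'])
c=viewer.calibration("wrist"); d=np.load("pics/w2.npy"); T=np.load("pics/w2_T.npy"); tcp=telemetry.state()['position']
# depth check of board
for u,v in [(100,250),(450,150),(313,200),(313,250)]:
    n=cv2.undistortPoints(np.array([[[u,v]]],float),K(c),D(c)).ravel()
    print(T[:3,:3]@(np.r_[n,1]*d[v,u])+T[:3,3])
```

```text
0.0187 ['IKError', 'grasp_offset', 'sign_off'] ['state']
[0.32436811 0.18633608 0.0017881 ]
[ 0.51407243 -0.01418534  0.00088294]
[0.43741168 0.05716808 0.0092643 ]
[0.40299709 0.03931255 0.00724564]
```

Emit:
send_rows:
  deltas:
    - [[0,0,20],0,-0.2]
    - [[0,0,20],0,-0.2]
    - [[0,0,20],0,-0.2]
    - [[0,0,20],0,-0.2]
    - [[0,0,15],0,-0.2]
    - [[0,0,5],0,-0.2]
    - [[0,0,0],0,-0.2]

```text
time_s: 3.65
position: [0.4208, 0.0496, 0.0292]
tool_rot: [-179.9, 0.1, 27.5]
ft_force: [0.6, 0.3, -0.3]
finger_gap: 0.595
```

```bash
cat > tips.py <<'E'
import sys
from look import *
p,d,c=look(sys.argv[1]); T=c['T']; s=telemetry.state(); tcp=s['position'];y=np.radians(s['tool_rot'][2])
R=np.c_[[np.cos(y),np.sin(y),0],[np.sin(y),-np.cos(y),0],[0,0,1]]
uv=np.mgrid[0:640,0:480].reshape(2,-1).T.astype(float)
n=cv2.undistortPoints(uv.reshape(-1,1,2),K(c),D(c)).reshape(-1,2)
dd=d[uv[:,1].astype(int),uv[:,0].astype(int)]
Q=((np.c_[n,np.ones(len(n))]*dd[:,None])@T[:3,:3].T+T[:3,3]-tcp)@R
m=(dd>0)&(abs(Q[:,0]-.0115)<.002)&(abs(Q[:,1])>.002)&(abs(Q[:,1])<.04)&(Q[:,2]>.015)
print("front face n",m.sum(),"lowest z rel TCP",np.percentile(Q[m,2],[0,.5,2]).round(4),"world",(np.percentile(Q[m,2],[0,.5,2])+tcp[2]).round(4))
E
python3 tips.py w3
```

```text
3.65 [0.42083746 0.04959796 0.02920665] [-1.79929380e+02  7.74595245e-02  2.75331857e+01] [ 0.62170898  0.32743362 -0.25045139] 0.5952239824100659
[421.  49.] (95.89936065673828, 32.49895477294922, 27.30659294128418) [312.87578947 267.46105263] [(605.0, array([453.3,  66.1]), np.float64(27.81))]
front face n 10535 lowest z rel TCP [0.028  0.0311 0.0343] world [0.0577 0.0608 0.064 ]
```

View pics/w3.png

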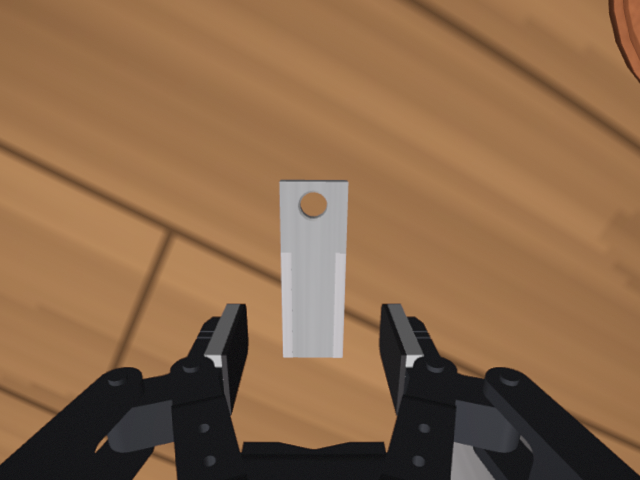

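Emit:
send_rows:
  deltas:
    - [[0,0,10],0,-0.2]
    - [[0,0,8],0,-0.2]
    - [[0,0,4],0,-0.2]
    - [[0,0,2],0,-0.2]
    - [[0,0,2],0,-0.2]

```text
time_s: 4.2
position: [0.4217, 0.0495, 0.0043]
tool_rot: [180.0, -0.0, 27.5]
ft_force: [0.6, -0.3, -0.3]
finger_gap: 0.601
```

```bash
python3 tips.py w4
```

```text
4.2 [0.42166795 0.04947947 0.00428946] [ 1.79971963e+02 -2.76331092e-02  2.74703208e+01] [ 0.63582145 -0.31319067 -0.29210529] 0.6013591996438816
[420.9  49. ] (96.1137924194336, 32.476219177246094, 27.233259201049805) [311.66604128 288.17260788] [(773.5, array([453.3,  66. ]), np.float64(27.73))]
front face n 10475 lowest z rel TCP [0.0285 0.0317 0.0349] world [0.0326 0.0358 0.039 ]
```

View pics/w4.png

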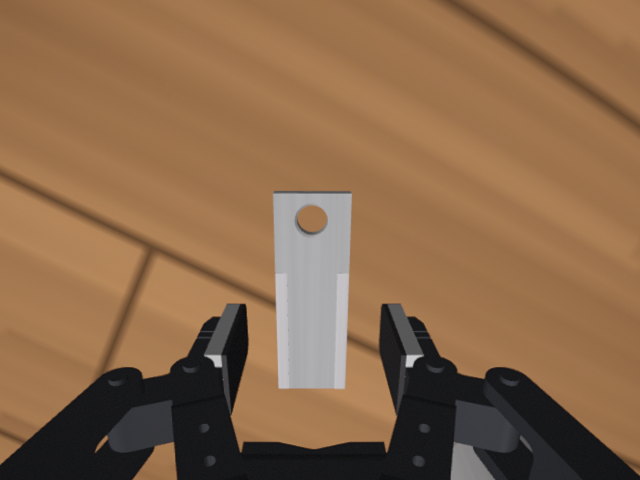

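Emit:
send_rows:
  deltas:
    - [[0,0,2],0,-0.2]
    - [[0,0,2],0,-0.2]

```text
time_s: 4.45
position: [0.4215, 0.0496, 0.0001]
tool_rot: [180.0, -0.0, 27.5]
ft_force: [-0.4, -0.6, -0.4]
finger_gap: 0.599
```

Emit:
send_rows:
  deltas:
    - [[0,0,2],0,-0.2]

```text
time_s: 4.55
position: [0.4214, 0.0496, -0.002]
tool_rot: [180.0, -0.0, 27.5]
ft_force: [0.3, -0.1, 0.0]
finger_gap: 0.602
```

Emit:
send_rows:
  deltas:
    - [[0,0,2],0,-0.2]

```text
time_s: 4.65
position: [0.4213, 0.0496, -0.0041]
tool_rot: [180.0, 0.0, 27.5]
ft_force: [-0.9, -0.3, -0.2]
finger_gap: 0.599
```

Emit:
send_rows:
  deltas:
    - [[0,0,2],0,-0.2]
    - [[0,0,2],0,-0.2]

```text
time_s: 4.85
position: [0.4213, 0.0496, -0.0082]
tool_rot: [-180.0, 0.0, 27.5]
ft_force: [-0.4, -0.9, 0.5]
finger_gap: 0.601
```

Emit:
send_rows:
  deltas:
    - [[0,0,2],0,-0.2]
    - [[0,0,2],0,-0.2]

```text
time_s: 5.05
position: [0.4213, 0.0496, -0.0122]
tool_rot: [-180.0, 0.0, 27.5]
ft_force: [-0.1, 1.0, -0.9]
finger_gap: 0.602
```

Emit:
send_rows:
  deltas:
    - [[0,0,2],0,-0.2]
    - [[0,0,2],0,-0.2]

```text
time_s: 5.25
position: [0.4213, 0.0495, -0.0162]
tool_rot: [-180.0, 0.0, 27.5]
ft_force: [0.0, -0.3, 0.9]
finger_gap: 0.601
```

Emit:
send_rows:
  deltas:
    - [[0,0,2],0,-0.2]
    - [[0,0,2],0,-0.2]
    - [[0,0,2],0,-0.2]

```text
time_s: 5.55
position: [0.4213, 0.0496, -0.0221]
tool_rot: [180.0, 0.0, 27.5]
ft_force: [-0.0, -0.5, -0.6]
finger_gap: 0.597
```

```bash
python3 tips.py w5
```

```text
5.55 [ 0.42132339  0.04956772 -0.02214987] [1.79998682e+02 2.83027074e-03 2.74906831e+01] [-0.01582481 -0.46497221 -0.58267662] 0.5969950337841786
[420.6  48.9] (96.12214660644531, 32.56889724731445, 27.20514488220215) [312.00165563 314.61092715] [(1050.5, array([453.4,  66.1]), np.float64(27.69))]
front face n 12220 lowest z rel TCP [0.0213 0.0228 0.0233] world [-0.0011  0.0004  0.0009]
```

View pics/w5.png

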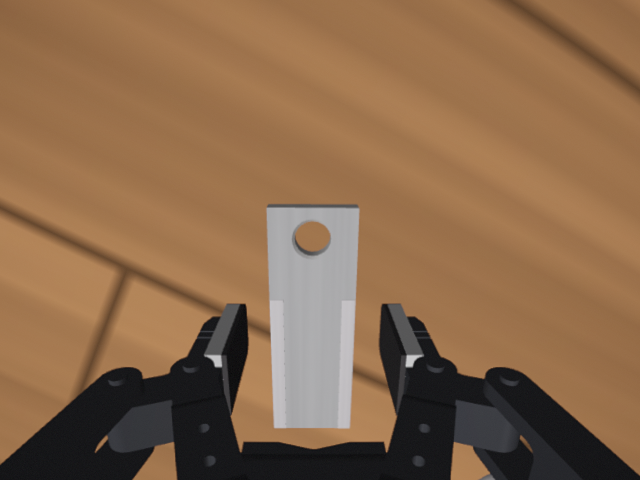

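The fingers really are about 30 mm shorter than the reported TCP suggests, so I'll use an empirical offset. The knife is centred between the pads at columns 270–357. Now I go down and close.

Emit:
send_rows:
  deltas:
    - [[0,0,2],0,-0.2]
    - [[0,0,2],0,-0.2]
    - [[0,0,0],0,0.6]
    - [[0,0,0],0,0.6]
    - [[0,0,0],0,0.6]
    - [[0,0,0],0,0.6]

```text
time_s: 6.2
position: [0.4222, 0.0508, -0.023]
tool_rot: [179.9, -0.3, 27.6]
ft_force: [-5.0, 0.6, 46.4]
finger_gap: 0.359
```

```bash
python3 tips.py w6
```

```text
6.2 [ 0.42216751  0.05079658 -0.02298483] [179.93942033  -0.28452612  27.55986436] [-4.9555447   0.55923578 46.40280159] 0.35893811539740256
[420.6  49.1] (96.37946319580078, 32.69694900512695, 27.511831283569336) [313.31136738 318.36573311] [(1048.0, array([453.1,  66.1]), np.float64(27.6))]
front face n 12450 lowest z rel TCP [0.0224 0.0234 0.0239] world [-0.0006  0.0004  0.0009]
```

View pics/w6.png

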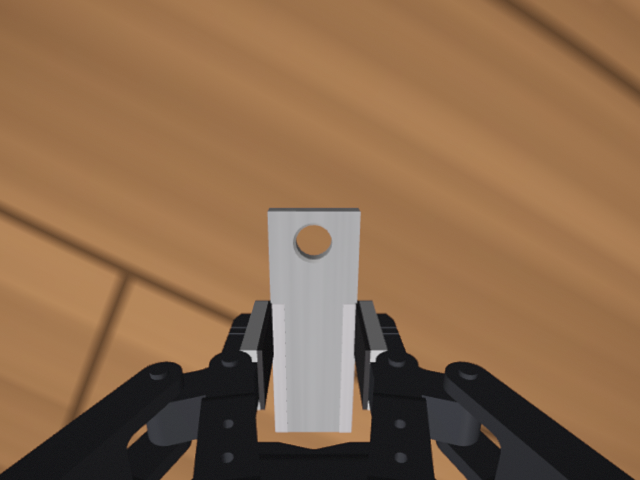

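The fingers closed on the knife at a gap of 0.36, with the tips pressing the board at about 46 N. That puts tip contact at TCP z ≈ -0.023. I'll lift and move beside B for a look.

Emit:
send_rows:
  deltas:
    - [[0,0,-5],0,0.6]
    - [[0,0,-21],0,0.6]
    - [[0,0,-40],0,0.6]
    - [[14,-21,-40],0,0.6]
    - [[14,-21,-40],0,0.6]
    - [[14,-21,0],0,0.6]
    - [[14,-22,0],0,0.6]
    - [[13,-22,0],0,0.6]
    - [[0,0,0],0.13,0.6]
    - [[0,0,0],0.13,0.6]
    - [[0,0,0],0.13,0.6]
    - [[0,0,0],0,0.6]

```text
time_s: 7.45
position: [0.4328, 0.176, 0.1198]
tool_rot: [179.9, 0.0, 5.1]
ft_force: [0.4, -0.3, -1.3]
finger_gap: 0.36
```

```bash
python3 look.py w7
```

```text
7.45 [0.43284989 0.17600796 0.11979436] [1.79936849e+02 2.15069017e-02 5.12878323e+00] [ 0.39910512 -0.28009057 -1.32808655] 0.3602169084184159
[343.6 -93.2] (97.42875671386719, 30.4278564453125, 55.59416580200195) [617.10526316 354.08333333] []
[433.6 265.4] (95.5553207397461, 32.60542297363281, 5.248314380645752) [187.71387283 211.72543353] [(310.0, array([469.4, 268.7]), np.float64(5.25))]
```

View pics/w7.png

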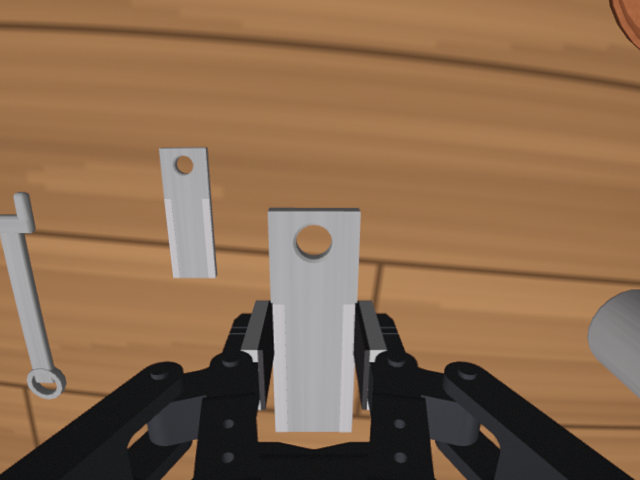

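The held knife A is level with its hole at (313,242). B is at (188,212), clear to the left. Now I'll measure A in the tool frame.

```bash
cat > held.py <<'E'
import sys
from h import *
# held knife: hole ellipse + front edge, top plane z = tcp+off
def held(name,tcp,yaw,off=0.029):
    p=cv2.imread(f"pics/{name}.png"); T=np.load(f"pics/{name}_T.npy"); c=viewer.calibration("wrist")
    hsv=cv2.cvtColor(p,cv2.COLOR_BGR2HSV); m=((hsv[...,1]<60)&(hsv[...,2]>120)).astype(np.uint8)
    roi=p[190:275,285:345]; 
    hm=((hsv[200:275,285:345,1]>=60)|(hsv[200:275,285:345,2]<=120)).astype(np.uint8)
    y=np.radians(yaw); R=np.c_[[np.cos(y),np.sin(y),0],[np.sin(y),-np.cos(y),0],[0,0,1]]
    z=tcp[2]+off
    f=lambda uv:(to_plane(uv,c,z,T)-tcp)@R*1000
    n,l,st,ce=cv2.connectedComponentsWithStats(hm)
    for i in range(1,n):
        if 200<st[i][4]<2500 and st[i][0]>0 and st[i][0]+st[i][2]<60: print("hole px",ce[i]+[285,200],st[i],"tool mm",f([ce[i]+[285,200]]).round(2))
    # side edges at rows 250..295 and front edge
    for r in (230,260,290):
        cols=np.where(m[r,240:390])[0]+240; print(r,"edges tool mm",f([[cols[0]-.5,r],[cols[-1]+.5,r]]).round(2)[:, :2].tolist())
    for u in (285,313,342):
        rr=np.where(m[190:300,u])[0]+190; print(u,"front tool mm",f([[u,rr[0]-.5]]).round(2)[0,:2])
if __name__=="__main__":
    s=telemetry.state(); held(sys.argv[1],s['position'],s['tool_rot'][2])
E
python3 held.py w7
```

```text
hole px [313.1678608  241.78403275] [ 10  25  37  35 977] tool mm [[35.23  0.61 29.  ]]
230 edges tool mm [[39.66, -15.45], [39.53, 16.95]]
260 edges tool mm [[28.38, -15.53], [28.25, 16.95]]
290 edges tool mm [[16.52, -15.62], [16.39, 16.95]]
285 front tool mm [46.68 -9.11]
313 front tool mm [46.63  0.6 ]
342 front tool mm [46.6  10.66]
```

Emit:
send_rows:
  deltas:
    - [[2,-22,0],-0.002,0.6]
    - [[2,-22,0],0,0.6]
    - [[2,-22,10],0,0.6]
    - [[4,-24,20],0,0.6]
    - [[0,0,40],0,0.6]
    - [[0,0,40],0,0.6]
    - [[0,0,15],0,0.6]
    - [[0,0,5],0,0.6]
    - [[0,0,3],0,0.6]
    - [[0,0,2],0,0.6]
    - [[0,0,1],0,0.6]
    - [[0,0,1],0,0.6]

```text
time_s: 8.7
position: [0.4355, 0.2671, -0.0162]
tool_rot: [-180.0, -0.1, 5.3]
ft_force: [0.5, -0.4, -1.4]
finger_gap: 0.356
```

```bash
python3 look.py w8
```

```text
8.7 [ 0.43552101  0.26710244 -0.01624492] [-1.79955188e+02 -7.59900552e-02  5.25214698e+00] [ 0.47966045 -0.40684598 -1.35961777] 0.3557118910078617
[430.2 265.7] (101.25389099121094, 34.7490119934082, 5.0486741065979) [313.99346405 317.75980392] [(1001.5, array([468.3, 270.1]), np.float64(6.55))]
```

View pics/w8.png

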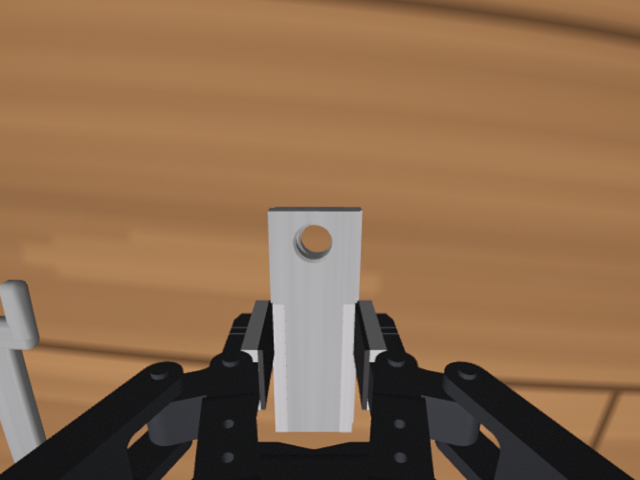

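Emit:
send_rows:
  deltas:
    - [[-1,1,0],0,0.6]
    - [[0,0,0.7],0,0.6]
    - [[0,0,0],0,-0.2]
    - [[0,0,0],0,-0.2]
    - [[0,0,0],0,-0.2]
    - [[0,0,2.5],0,-0.2]
    - [[0,0,2.5],0,0.6]
    - [[0,0,0],0,0.6]
    - [[0,0,0],0,0.6]
    - [[0,0,0],0,0.6]

```text
time_s: 9.75
position: [0.434, 0.2658, -0.0227]
tool_rot: [-180.0, 0.0, 5.3]
ft_force: [0.8, 0.5, 1.8]
finger_gap: 0.362
```

```bash
python3 look.py w9 .012
```

```text
9.75 [ 0.43396518  0.26580812 -0.02272843] [-1.79999516e+02  3.67920890e-03  5.26164961e+00] [0.79833836 0.54126399 1.80506693] 0.3622618859318612
[432.5 265.1] (96.07735443115234, 32.70167541503906, 5.176384925842285) [313.50958466 324.73801917] [(1095.0, array([468.2, 267.8]), np.float64(4.35))]
```

View pics/w9.png

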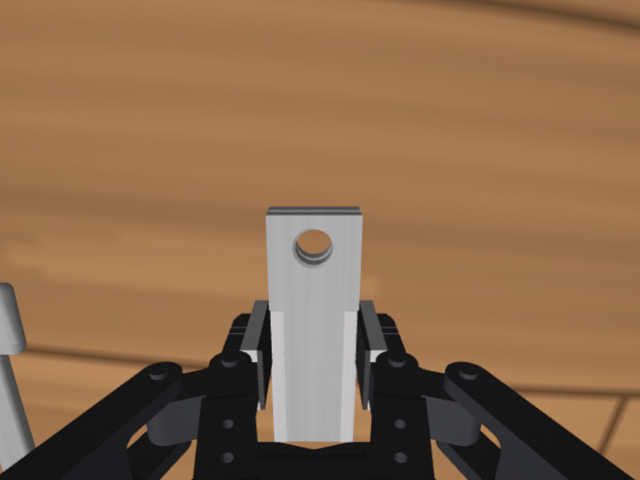

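Two knives are stacked flush: the end edges line up at row ~209 and the holes line up at (313,245). I'll release and go to C.

Emit:
send_rows:
  deltas:
    - [[0,0,0],0,-0.2]
    - [[0,0,0],0,-0.2]
    - [[0,0,0],0,-0.2]
    - [[0,0,-20],0,-0.2]
    - [[0,0,-40],0,-0.2]
    - [[38,20,-40],0,-0.2]
    - [[38,20,-23],0,-0.2]
    - [[38,20,0],0,-0.2]
    - [[37,20,0],0,-0.2]
    - [[37,19,0],0.106,-0.2]
    - [[0,0,0],0.106,-0.2]
    - [[0,0,0],0.106,-0.2]

```text
time_s: 11.0
position: [0.6254, 0.1853, 0.0936]
tool_rot: [180.0, 0.0, -13.4]
ft_force: [-0.3, 0.3, -0.5]
finger_gap: 0.599
```

```bash
python3 look.py w10
python3 - <<'E'
from h import *
c=viewer.calibration("wrist");p=cv2.imread("pics/w10.png"); T=np.load("pics/w10_T.npy")
for o in knives(p,c,.012,T):
    if 60<o[1]<140 and 20<o[2]<60: print("z12",o[0],o[1:5])
E
```

```text
11.0 [0.62535192 0.18525515 0.09360693] [ 1.79984542e+02  2.98969911e-02 -1.33998717e+01] [-0.32216112  0.27184129 -0.48486098] 0.5994545871085155
[631.  184.1] (95.49498748779297, 32.420921325683594, 167.03140258789062) [312.83597884 224.88624339] [(378.0, array([666.2, 176.1]), np.float64(-12.82))]
z12 [632.68737793 183.66523743] (93.23793029785156, 31.654645919799805, 167.03138732910156, array([312.83597884, 224.88624339]))
```

View pics/w10.png

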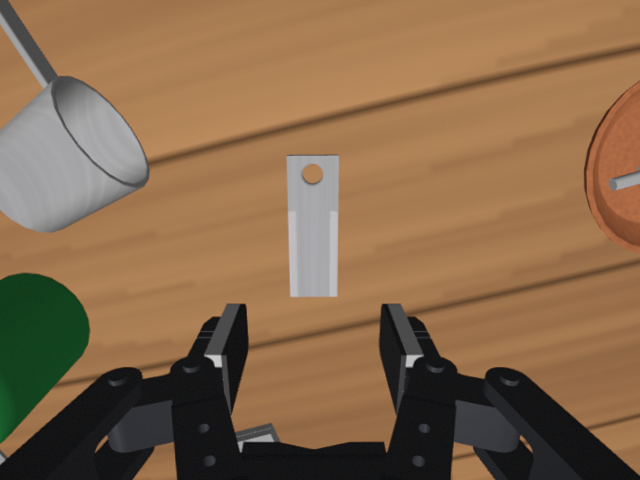

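C is centred at (313,225), at world (631.0,184.1) with yaw -12.9°. The jar and cup are well clear.

Emit:
send_rows:
  deltas:
    - [[6,-1,30],-0.009,-0.2]
    - [[0,0,40],0,-0.2]
    - [[0,0,25],0,-0.2]
    - [[0,0,12],0,-0.2]
    - [[0,0,6],0,-0.2]
    - [[0,0,3],0,-0.2]
    - [[0,0,0],0,0.6]
    - [[0,0,0],0,0.6]
    - [[0,0,0],0,0.6]
    - [[0,0,0],0,0.6]

```text
time_s: 12.05
position: [0.6314, 0.1869, -0.0202]
tool_rot: [-179.9, -0.1, -12.4]
ft_force: [-1.7, -0.2, 6.9]
finger_gap: 0.354
```

Emit:
send_rows:
  deltas:
    - [[0,0,0],0,0.6]

```text
time_s: 12.15
position: [0.6314, 0.1869, -0.0202]
tool_rot: [-179.9, -0.1, -12.4]
ft_force: [-0.2, -0.9, 6.7]
finger_gap: 0.354
```

```bash
python3 look.py w11
```

```text
12.15 [ 0.63137524  0.18686313 -0.02023391] [-1.79943328e+02 -1.02677204e-01 -1.24469270e+01] [-0.20799639 -0.93664698  6.67620262] 0.3539194207803721
[631.1 186.6] (95.87943267822266, 32.5881462097168, 167.55340576171875) [313.56053068 311.58706468] [(1079.5, array([666.9, 179.1]), np.float64(-11.85))]
```

View pics/w11.png

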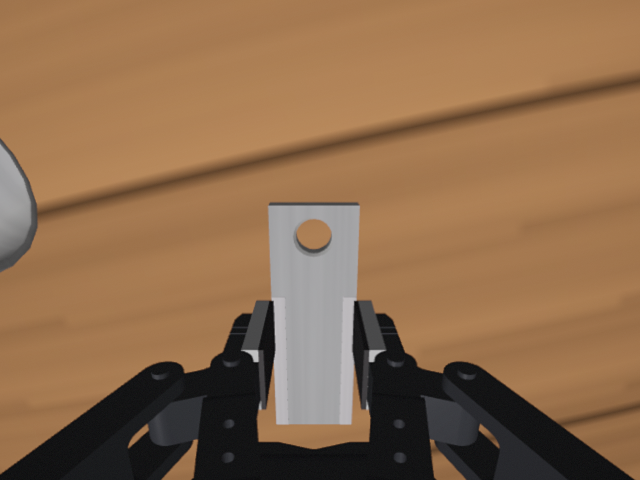

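Emit:
send_rows:
  deltas:
    - [[0,0,-10],0,0.6]
    - [[0,0,-40],0,0.6]
    - [[0,0,-45],0,0.6]
    - [[-38,11,-45],0,0.6]
    - [[-38,11,0],0,0.6]
    - [[-38,11,0],0,0.6]
    - [[-38,10,0],0,0.6]
    - [[-38,10,0],0,0.6]
    - [[0,0,0],-0.103,0.6]
    - [[0,0,0],-0.103,0.6]
    - [[0,0,0],-0.103,0.6]
    - [[0,0,0],0,0.6]

```text
time_s: 13.4
position: [0.44, 0.176, 0.1113]
tool_rot: [-180.0, -0.0, 5.3]
ft_force: [-0.7, 0.8, -1.5]
finger_gap: 0.355
```

```bash
python3 look.py w12 .012; python3 held.py w12
```

```text
13.4 [0.43999702 0.17602949 0.11130817] [-1.79989072e+02 -1.00279731e-02  5.27805276e+00] [-0.65223847  0.80517116 -1.48598831] 0.35549287078680863
[347.3 -86.5] (95.08808898925781, 28.932125091552734, 53.82163619995117) [618.99183673 363.60408163] []
[433.1 265.6] (95.3947982788086, 32.57707977294922, 5.062795639038086) [181.65730337 226.79213483] [(338.0, array([469. , 268.9]), np.float64(5.27))]
hole px [312.96620908 235.56705385] [ 11  19  35  34 947] tool mm [[37.47  0.29 29.  ]]
230 edges tool mm [[39.5, -15.39], [39.56, 16.33]]
260 edges tool mm [[28.21, -15.39], [28.27, 16.38]]
290 edges tool mm [[16.35, -15.41], [16.41, 16.45]]
285 front tool mm [48.69 -9.4 ]
313 front tool mm [48.7   0.28]
342 front tool mm [48.73 10.3 ]
```

View pics/w12.png

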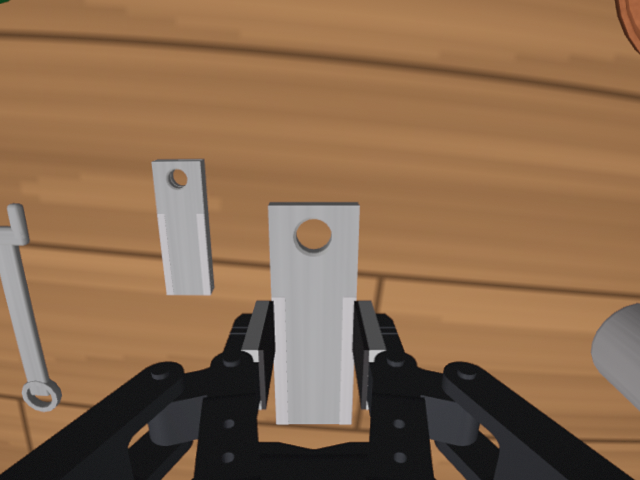

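Run:
```python
from held import *
s=telemetry.state(); held("w12",s['position'],s['tool_rot'][2],.0262)
```

```text
hole px [312.96620908 235.56705385] [ 11  19  35  34 947] tool mm [[36.61  0.29 26.2 ]]
230 edges tool mm [[38.67, -15.71], [38.74, 16.66]]
260 edges tool mm [[27.16, -15.72], [27.22, 16.71]]
290 edges tool mm [[15.05, -15.73], [15.12, 16.78]]
285 front tool mm [48.05 -9.6 ]
313 front tool mm [48.07  0.28]
342 front tool mm [48.09 10.5 ]
```

Emit:
send_rows:
  deltas:
    - [[0,-22,0],0,0.6]
    - [[0,-22,0],0,0.6]
    - [[0,-22,10],0,0.6]
    - [[1,-24,20],0,0.6]
    - [[0,0,40],0,0.6]
    - [[0,0,25],0,0.6]
    - [[0,0,12],0,0.6]
    - [[0,0,5],0,0.6]
    - [[0,0,3],0,0.6]
    - [[0,0,1],0,0.6]
    - [[0,0,1],0,0.6]

```text
time_s: 14.55
position: [0.4335, 0.2662, -0.0052]
tool_rot: [-179.9, -0.1, 5.2]
ft_force: [-0.5, -0.1, -1.4]
finger_gap: 0.356
```

```bash
python3 look.py w13 .019
```

```text
14.55 [ 0.4335312   0.26615688 -0.00517814] [-1.79947292e+02 -8.85296493e-02  5.21504876e+00] [-0.50540555 -0.11952232 -1.41637669] 0.3559442050293157
[397.9 388. ] (96.11502838134766, 20.84626007080078, 174.91883850097656) [ 23.91666667 355.31428571] []
[432.2 265.5] (97.67806243896484, 33.06990051269531, 5.194268226623535) [313.45049505 311.20957096] [(1000.5, array([469.2, 268.2]), np.float64(4.19))]
```

View pics/w13.png

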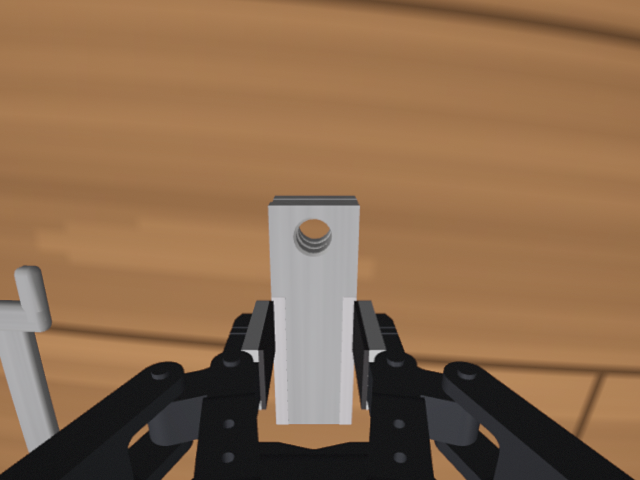

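Emit:
send_rows:
  deltas:
    - [[-0.5,0,2],0,0.6]
    - [[0,0,1],0,0.6]
    - [[0,0,0],0,0.6]

```text
time_s: 14.9
position: [0.4326, 0.2658, -0.0083]
tool_rot: [180.0, -0.1, 5.3]
ft_force: [-0.7, -0.8, 5.7]
finger_gap: 0.352
```

Emit:
send_rows:
  deltas:
    - [[0,0,0],0,-0.2]
    - [[0,0,0],0,-0.2]
    - [[0,0,0],0,-0.2]
    - [[0,0,5],0,-0.2]
    - [[0,0,4],0,-0.2]
    - [[0,0,4],0,0.6]
    - [[0,0,0],0,0.6]
    - [[0,0,0],0,0.6]
    - [[0,0,0],0,0.6]

```text
time_s: 15.8
position: [0.4319, 0.2654, -0.0225]
tool_rot: [180.0, 0.1, 5.3]
ft_force: [-0.8, -0.3, -4.5]
finger_gap: 0.36
```

```bash
python3 look.py w14 .018
```

```text
15.8 [ 0.43192162  0.26543213 -0.02249142] [1.79968892e+02 5.44397478e-02 5.25825076e+00] [-0.75974538 -0.32289342 -4.46610295] 0.3604843763182925
[432.4 264.9] (95.81002044677734, 32.63512420654297, 5.156843662261963) [313.46069182 324.32861635] [(1198.5, array([468.2, 267.1]), np.float64(3.49))]
```

View pics/w14.png

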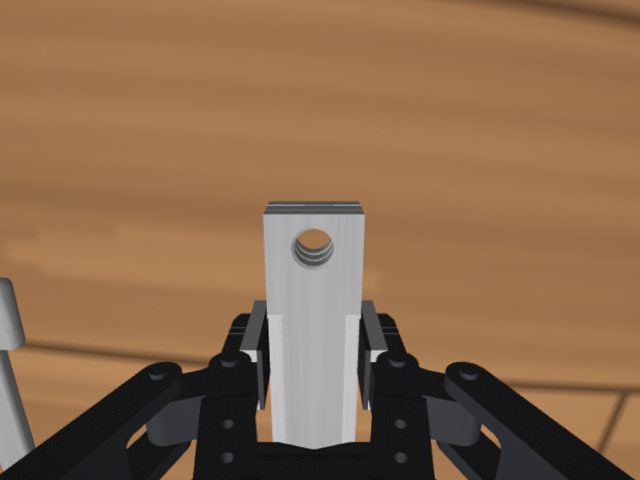

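The pile of three looks flush, with edges and holes aligned. I'll release, rise, and check it from above.

Emit:
send_rows:
  deltas:
    - [[0,0,0],0,-0.2]
    - [[0,0,0],0,-0.2]
    - [[0,0,0],0,-0.2]
    - [[0,0,-10],0,-0.3]
    - [[0,0,-30],0,-0.3]
    - [[0,0,-45],0,-0.3]
    - [[0,0,-45],0,-0.3]
    - [[0,0,0],0,-0.3]

```text
time_s: 16.65
position: [0.4351, 0.2685, 0.1137]
tool_rot: [-179.7, -0.5, 5.3]
ft_force: [0.2, 0.7, -0.7]
finger_gap: 0.651
```

```bash
python3 look.py w15 .018
```

```text
16.65 [0.43506031 0.26851152 0.11372361] [-179.69699203   -0.50666313    5.25581642] [ 0.24714643  0.69755592 -0.68636554] 0.6505819911697215
[374.4 393.7] (136.00331115722656, 35.444541931152344, 4.339159965515137) [131.08639309 280.9524838 ] []
[432.9 265. ] (95.52775573730469, 32.62733459472656, 5.354393005371094) [318.20661157 234.67768595] [(328.5, array([468.8, 268.6]), np.float64(5.67))]
```

View pics/w15.png

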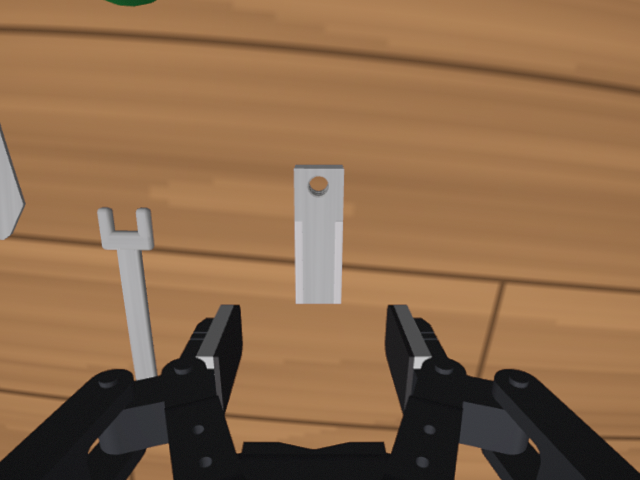

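The pile lies square at (432.9,265.0) with yaw 5.3°, on its own and released. Next is the knob.

Emit:
send_rows:
  deltas:
    - [[0,0,-30],0,-0.7]
    - [[0,30,-40],0,-0.7]
    - [[2,46,-40],0,-0.7]
    - [[2,46,-40],0,-0.7]
    - [[2,46,-16],0,-0.7]
    - [[2,46,0],0,-0.7]
    - [[2,46,0],0,-0.7]
    - [[2,46,0],0,-0.7]
    - [[2,46,0],0,-0.7]
    - [[2,46,0],0,-0.7]
    - [[2,46,0],0,-0.7]
    - [[2,46,0],0,-0.7]

```text
time_s: 17.9
position: [0.4939, -0.2058, 0.2589]
tool_rot: [-180.0, 0.1, 5.3]
ft_force: [0.9, 0.9, 0.6]
finger_gap: 0.848
```

Emit:
send_rows:
  deltas:
    - [[2,46,0],0,-0.7]
    - [[2,40,0],0,-0.7]
    - [[0,24,0],0,-0.7]
    - [[0,0,0],0,-0.7]

```text
time_s: 18.3
position: [0.5072, -0.3178, 0.2576]
tool_rot: [180.0, 0.2, 4.9]
ft_force: [-0.1, -0.9, 0.0]
finger_gap: 0.849
```

```bash
python3 look.py w16 .211; python3 -c "
from h import *
print(telemetry.state()['joint_pos'])"
```

```text
18.3 [ 0.50723054 -0.31776603  0.25764448] [1.79983694e+02 1.61441836e-01 4.87319750e+00] [-0.14741325 -0.91865861  0.04079124] 0.8493128315262362
[ 54.39206436  33.67912312 -41.65397071  91.23654304  24.06119211
  64.54249673 -77.97992428]
```

View pics/w16.png

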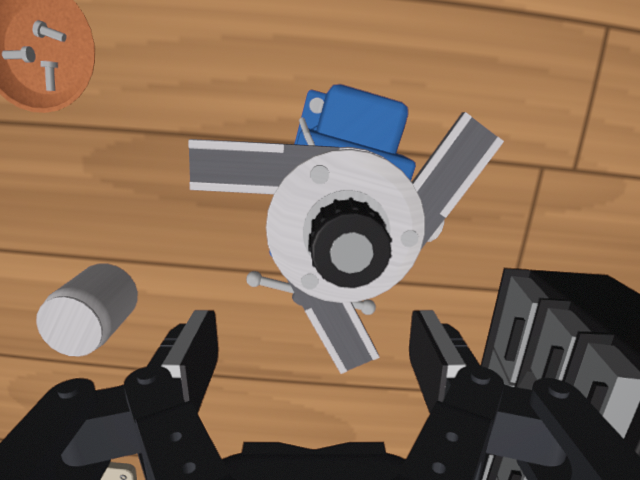

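The knob is at about (352,252) with its grey top disc, over the cover. The worn knives and vice lie lower, well below the fingers.

Run:
```python
from h import *
p=cv2.imread("pics/w16.png"); T=np.load("pics/w16_T.npy"); d=np.load("pics/w16.npy"); c=viewer.calibration("wrist")
hsv=cv2.cvtColor(p,cv2.COLOR_BGR2HSV)
print(p[252,340:365:6].tolist(), d[252,330:375:8], d[240:262:4,318], d[200,270:300:6])
m=(hsv[...,2]>100).astype(np.uint8)[215:290,315:390]
n,l,st,ce=cv2.connectedComponentsWithStats(m)
i=[i for i in range(1,n) if l[252-215,352-315]==i][0]; print(st[i],ce[i]+[315,215])
q=to_plane([ce[i]+[315,215]],c,.211,T); print("disc centre",q)
# depth-based: points with z in .200-.216 near
uv=np.mgrid[290:420,190:310].reshape(2,-1).T
dd=d[uv[:,1],uv[:,0]]; nn=cv2.undistortPoints(uv.astype(float).reshape(-1,1,2),K(c),D(c)).reshape(-1,2)
P=(np.c_[nn,np.ones(len(nn))]*dd[:,None])@T[:3,:3].T+T[:3,3]
t=P[P[:,2]>.206]; print(len(t),np.median(t[:,2]),cv2.minEnclosingCircle((t[:,:2]*1000).astype(np.float32)))
cov=P[(P[:,2]>.165)&(P[:,2]<.185)]; print("cover z",np.median(cov[:,2]))
y=np.radians(4.87); s=telemetry.state()['position']; dlt=q[0]-s
print("tool d",dlt@[np.cos(y),np.sin(y),0],dlt@[np.sin(y),-np.cos(y),0])
```

```text
[[159, 158, 156], [158, 157, 156], [159, 157, 157], [159, 158, 157], [158, 157, 156]] [0.22330956 0.22327222 0.22264758 0.223521   0.22323197 0.22133365] [0.22201361 0.22260572 0.22297181 0.22531866 0.22567667 0.22539459] [0.42986637 0.25695387 0.25542626 0.2530349  0.25261015]
[  15   17   43   41 1361] [351.11609111 252.3614989 ]
disc centre [[ 0.51331883 -0.33889984  0.211     ]]
5114 0.21253686117107523 ((539.935546875, -328.3817138671875), 50.38292694091797)
cover z 0.17526800967260658
tool d 0.0035612456919769196 0.024758683930647608
```

Emit:
send_rows:
  deltas:
    - [[4,24,15],0,-0.7]
    - [[0,0,0],0,-0.7]
    - [[0,0,0],0,-0.7]

```text
time_s: 18.65
position: [0.5148, -0.3349, 0.2439]
tool_rot: [-179.9, 0.1, 5.3]
ft_force: [0.9, -0.4, 0.8]
finger_gap: 0.849
```

```bash
cat > knob.py <<'E'
import sys
from look import *
p,d,c=look(sys.argv[1]); T=c['T']; s=telemetry.state(); zt=float(sys.argv[2]) if len(sys.argv)>2 else .211
m=(cv2.cvtColor(p,cv2.COLOR_BGR2HSV)[...,2]>100).astype(np.uint8)
u0,v0=proj([[float(sys.argv[3]),float(sys.argv[4]),zt]] if len(sys.argv)>3 else [[.5133,-.3389,zt]],c,T)[0].astype(int)
n,l,st,ce=cv2.connectedComponentsWithStats(m,connectivity=4); i=l[v0,u0]
q=to_plane([ce[i]],c,zt,T)[0]; y=np.radians(s['tool_rot'][2]); dl=q-s['position']
print(st[i],ce[i],"world",q,"tool",dl@[np.cos(y),np.sin(y),0],dl@[np.sin(y),-np.cos(y),0],s['joint_pos'])
E
python3 knob.py w17
```

```text
18.65 [ 0.51476092 -0.33485439  0.24390484] [-1.79885518e+02  8.13160215e-02  5.33892315e+00] [ 0.86581088 -0.3547863   0.76904427] 0.8488228603151025
[ 297  252   46   42 1490] [319.48590604 272.29328859] world [ 0.51317678 -0.33874176  0.211     ] tool -0.00241836680527648 0.004033960764087807 [ 54.69048534  35.81549987 -41.0435634   89.60723339  25.1889461
  64.20779009 -76.73662609]
```

View pics/w17.png

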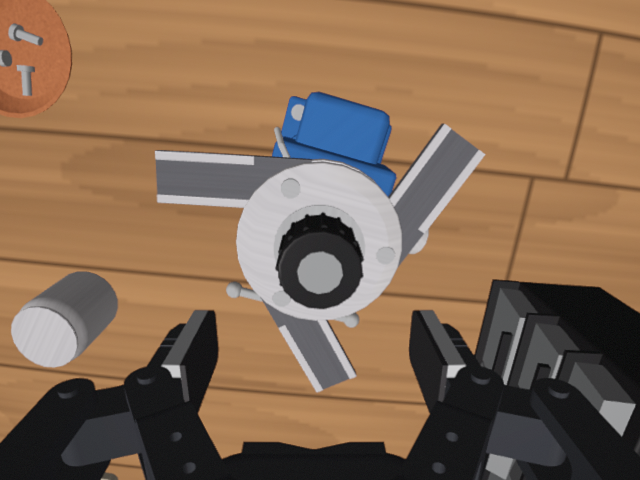

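Emit:
send_rows:
  deltas:
    - [[-2.5,3.5,10],0,-0.7]
    - [[0,0,10],0,-0.7]
    - [[0,0,0],0,-0.7]

```text
time_s: 19.0
position: [0.5116, -0.3397, 0.2227]
tool_rot: [-179.9, 0.2, 5.3]
ft_force: [0.6, 0.4, 0.7]
finger_gap: 0.848
```

```bash
python3 knob.py w18
```

```text
19.0 [ 0.51156113 -0.33969956  0.22271204] [-1.79904184e+02  1.74852545e-01  5.28060531e+00] [0.57805754 0.44963246 0.65020707] 0.8484546231098778
[ 250.8 -771.9] (73.77210235595703, 28.880287170410156, 50.74755096435547) [630.56321839 431.7816092 ] []
[ 286  259   50   47 1814] [310.44542448 282.17034179] world [ 0.51316869 -0.33869527  0.211     ] tool 0.0011030854560195636 -0.0010314609001654954 [ 54.84102188  36.99840849 -40.37244658  91.02145902  26.20507127
  61.91195354 -77.15835451]
```

Emit:
send_rows:
  deltas:
    - [[1,-1.5,10],0,-0.7]
    - [[0,0,20],0,-0.7]
    - [[0,0,15],0,-0.5]
    - [[0,0,10],0,-0.5]
    - [[0,0,5],0,-0.4]
    - [[0,0,0],0,-0.3]

```text
time_s: 19.65
position: [0.5136, -0.3385, 0.1638]
tool_rot: [-180.0, 0.0, 5.3]
ft_force: [-0.3, 0.1, -0.6]
finger_gap: 0.654
```

```bash
python3 knob.py w19
```

```text
19.65 [ 0.51361085 -0.33851675  0.16384771] [-1.79957426e+02  4.70362436e-02  5.26745574e+00] [-0.3055875   0.11179161 -0.57697839] 0.6535638736989652
[295.4 -51.4] (84.28591918945312, 27.938997268676758, 168.7765350341797) [ 10.9254386  388.87719298] []
[ 277  329   71   61 3303] [312.21102028 358.64577657] world [ 0.51274328 -0.33878333  0.211     ] tool -0.0012803247123478446 -3.641512562553979e-05 [ 53.50439894  40.51899206 -38.32241669  94.68646119  29.35861459
  55.23595631 -80.0139427 ]
```

View pics/w19.png

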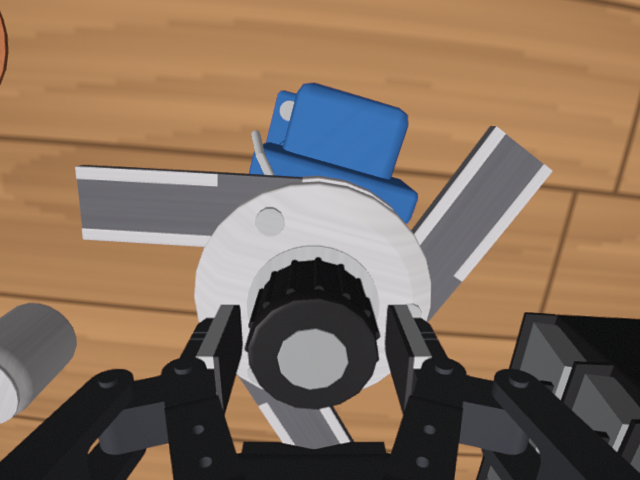

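The knob sits between the pads at columns 242–390, and the knob top is at (312,358). I'll nudge, close, and try anticlockwise first.

Emit:
send_rows:
  deltas:
    - [[-1,-0.5,3],0,-0.3]
    - [[0,0,0],0,0.8]
    - [[0,0,0],0,0.8]
    - [[0,0,0],0,0.8]
    - [[0,0,0],0,0.8]
  newtons: 60

```text
time_s: 20.2
position: [0.5132, -0.3384, 0.1623]
tool_rot: [180.0, -0.0, 5.3]
ft_force: [-1.7, 0.6, 5.9]
finger_gap: 0.516
```

```bash
python3 knob.py w20; python3 -c "
from h import *
print(telemetry.state()['torque'])"
```

```text
20.2 [ 0.51318087 -0.33842341  0.16225456] [ 1.79959955e+02 -4.67638350e-02  5.25353181e+00] [-1.70432683  0.57470893  5.91381467] 0.5156302341593652
[296.  -52.6] (83.00070190429688, 26.637798309326172, 168.827880859375) [ 10.05581395 390.58604651] []
[ 278  329   72   62 3388] [313.15761511 359.1809327 ] world [ 0.51314574 -0.33884225  0.211     ] tool -0.0001005629734623567 0.00043630931381681657 [ 53.5051153   40.56986472 -38.23947296  95.01360982  29.51509357
  54.82891006 -80.17749411]
[0.1283198  0.1934547  0.00498531]
```

View pics/w20.png

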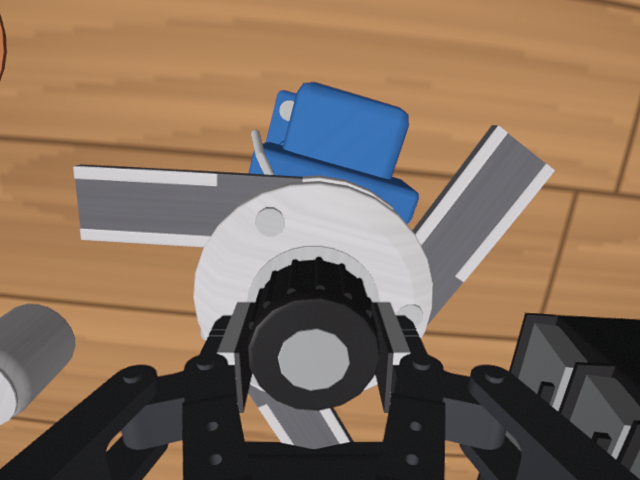

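Gripped centrally at a gap of 0.516 (about 44 mm), with ribs visible at rows 262–290. Now I turn anticlockwise by about 14°.

Emit:
send_rows:
  deltas:
    - [[0,0,0],-0.06,0.8]
    - [[0,0,0],-0.06,0.8]
    - [[0,0,0],-0.06,0.8]
    - [[0,0,0],-0.06,0.8]

```text
time_s: 20.65
position: [0.5137, -0.3384, 0.1623]
tool_rot: [179.9, -0.1, 19.1]
ft_force: [0.6, 1.4, 4.9]
finger_gap: 0.518
```

```bash
python3 knob.py w21; python3 -c "
from h import *
print(telemetry.state()['torque'])"
```

```text
20.65 [ 0.51369804 -0.33839418  0.16226126] [ 1.79936118e+02 -9.08811546e-02  1.91401300e+01] [0.59860112 1.42529967 4.94778465] 0.5183594712918609
[ 278  329   72   61 3387] [313.13345143 359.09536463] world [ 0.51366827 -0.33905893  0.211     ] tool -0.0002632979365931353 0.0006052580624972668 [ 55.45021298  41.59524514 -41.93970671  94.93091942  32.29365688
  56.09120579 -68.53985617]
[ 0.07546604 -0.00184415  0.00723909]
```

View pics/w21.png

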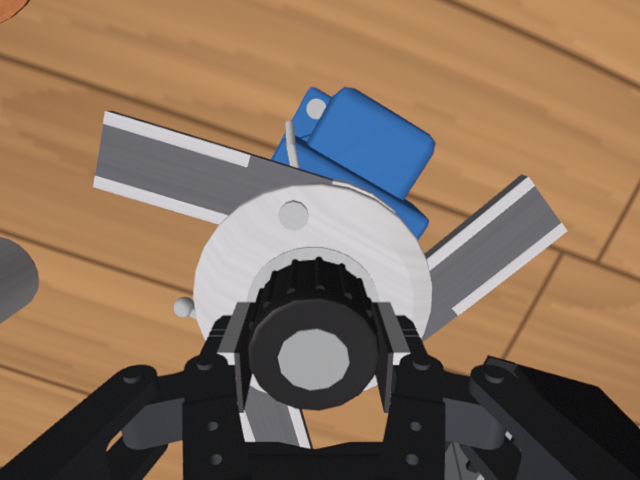

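The knob turns freely: torque is about 0 and the ribs keep the same place in the image after 14°, which is past the 9° stop. Anticlockwise is the loosening way, so I carry on to 58°.

Emit:
send_rows:
  deltas:
    - [[0,0,0],-0.09,0.8]
    - [[0,0,0],-0.09,0.8]
    - [[0,0,0],-0.09,0.8]
    - [[0,0,0],-0.09,0.8]

```text
time_s: 21.1
position: [0.5137, -0.3383, 0.1623]
tool_rot: [179.9, -0.1, 39.8]
ft_force: [1.0, 0.7, 4.6]
finger_gap: 0.519
```

```bash
python3 -c "
from h import *
s=telemetry.state(); print(s['torque'],s['joint_pos'],s['tool_rot'])"
```

```text
[ 0.20314979 -0.06247461 -0.04712506] [ 58.09555739  43.24514495 -47.22429092  94.86403095  36.25888434
  58.20542628 -51.35170338] [ 1.79917854e+02 -6.36962205e-02  3.98350961e+01]
```

Emit:
send_rows:
  deltas:
    - [[0,0,0],-0.1,0.8]
    - [[0,0,0],-0.1,0.8]
    - [[0,0,0],-0.1,0.8]
    - [[0,0,0],-0.1,0.8]
    - [[0,0,0],0,0.8]

```text
time_s: 21.6
position: [0.5136, -0.3382, 0.1623]
tool_rot: [179.9, -0.1, 62.7]
ft_force: [-0.9, 0.5, 6.3]
finger_gap: 0.512
```

```bash
python3 knob.py w22; python3 -c "
from h import *
s=telemetry.state(); print(s['torque'])"
```

```text
21.6 [ 0.51362881 -0.33821018  0.16225095] [ 1.79911584e+02 -5.45167291e-02  6.26699368e+01] [-0.94651948  0.51326309  6.32976711] 0.5124660779581298
[ 278  328   72   62 3397] [313.09478952 358.8124816 ] world [ 0.51406406 -0.33942805  0.211     ] tool -0.0008369086018883505 0.0009618837794665392 [ 60.7629082   45.31134956 -52.9229285   94.78589468  40.47160333
  60.83677187 -32.11730432]
[0.18594282 0.05236867 0.07261152]
```

View pics/w22.png

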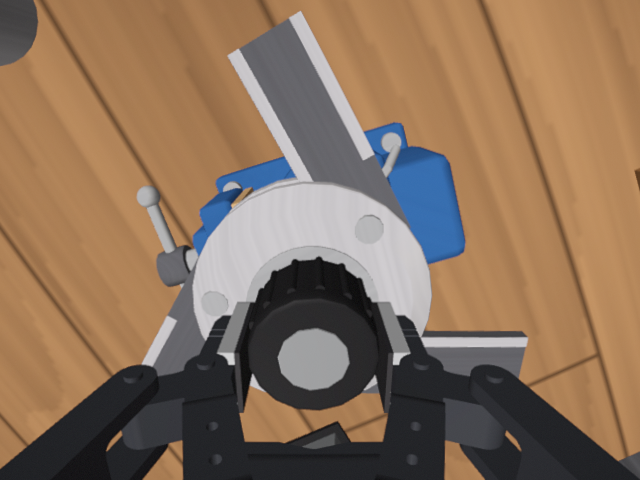

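The knob has turned 57° with the gripper, with no slip. Now I lift gently.

Emit:
send_rows:
  deltas:
    - [[0,0,-2],0,0.8]
    - [[0,0,-3],0,0.8]
    - [[0,0,-4],0,0.8]

```text
time_s: 21.95
position: [0.5123, -0.3384, 0.1702]
tool_rot: [-179.9, 0.0, 62.5]
ft_force: [0.3, -0.5, -1.3]
finger_gap: 0.513
```

Emit:
send_rows:
  deltas:
    - [[0,0,-8],0,0.8]
    - [[0,0,-12],0,0.8]
    - [[0,0,-15],0,0.8]
    - [[0,0,-20],0,0.8]
    - [[0,0,-20],0,0.8]
    - [[0,0,-12],0,0.8]
    - [[0,0,-5],0,0.8]
    - [[0,0,0],0,0.8]
    - [[0,0,0],0,0.8]
    - [[0,0,0],0,0.8]

```text
time_s: 22.95
position: [0.5122, -0.3382, 0.2615]
tool_rot: [-179.9, 0.0, 62.6]
ft_force: [-0.3, -0.1, -0.8]
finger_gap: 0.521
```

```bash
python3 look.py w23
python3 - <<'E'
from h import *
p,d=viewer.capture("scene"); cv2.imwrite("pics/s2.png",p)
p,d=viewer.capture("top"); cv2.imwrite("pics/t2.png",p); c=viewer.calibration("top")
for o in knives(p,c,.018):
    if 80<o[1]<110 and 25<o[2]<45: print(o)
cv2.imwrite("pics/t2c.png",cv2.resize(p[230:310,200:300],None,fx=6,fy=6,interpolation=cv2.INTER_CUBIC))
E
```

```text
22.95 [ 0.51217734 -0.33824839  0.26152684] [-1.79895182e+02  6.18231919e-03  6.25593526e+01] [-0.27888795 -0.09402282 -0.76473085] 0.5214576205514018
[332.6 -66. ] (64.3607177734375, 52.3664665222168, 52.85774230957031) [21.42268041 28.45360825] []
(array([432.73403931, 266.50216675]), 96.96685791015625, 34.57840347290039, 5.725573539733887, array([246.76767677, 268.23232323]), [(27.0, array([467.93115836, 270.99606719]))])
```

View pics/w23.png

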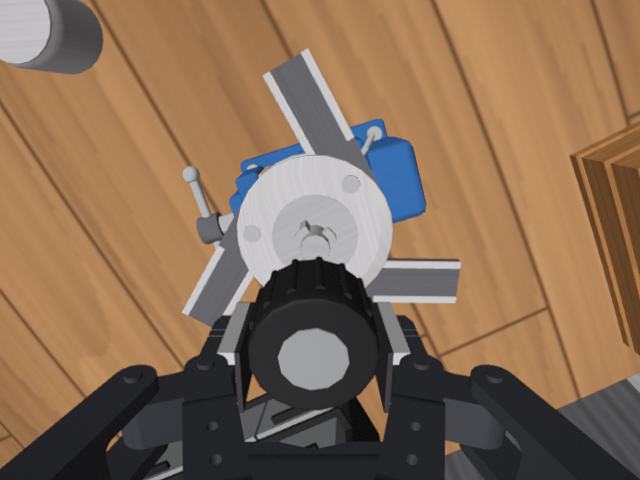

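View pics/s2.png

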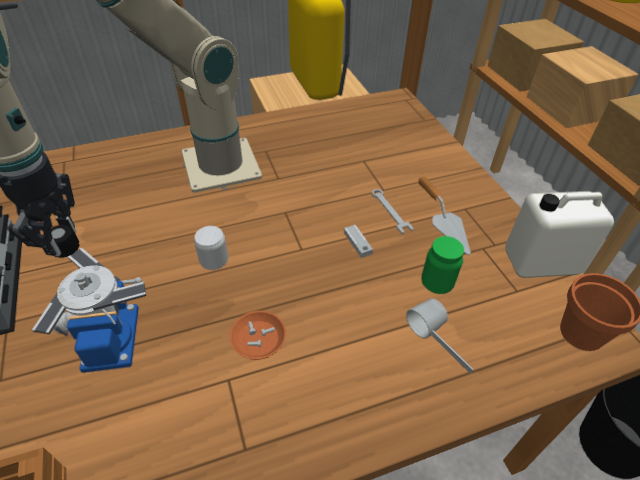

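View pics/t2.png

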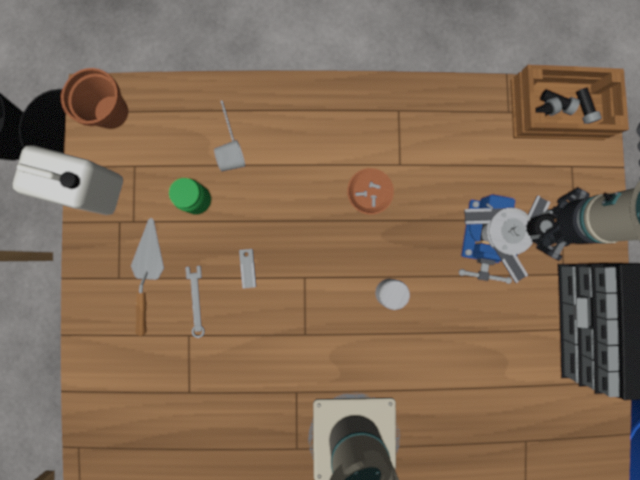

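The knob is held 99 mm above its seat (wrist (313,358)) and the bare bolt shows at (315,235). The pile is single and square at top (247,268), and the bystanders are where they were. Handing in.

```bash
python3 -c "
from bench import arm,telemetry
s=telemetry.state(); print(s['time_s'],s['joint_vel'],s['finger_gap'])
print(arm.sign_off())"
```

```text
23.1 [-0.1295365  -0.15484831 -0.08592721 -0.1525857  -0.12902163  0.01352916
  0.05048248] 0.5152512032388732
the job is handed in; nothing more can be done
None
```

The job is done and handed in at 23.1 s of the 67 s allowed; no verdict was reported.

**Pile:** I left knife B in place, stacked the other two knives on it, and squeezed the pile flush at the sides before letting go. From above, the top knife is centred at about (433, 265) mm. In the last close-up, the ends and holes of all three knives lined up to within about 1–2 mm by eye.

**Knob:** It gave anticlockwise on the first try, so the thread is right-handed. It turned 57° with almost no torque and no slip, then lifted off freely.

**Final state:** The knob is held still about 99 mm above its seat, with the grip set to 60 N. I did not measure the actual pad force. The last scene and top pictures show the bystanders where they were at the start, judged by eye.

**Readings that disagreed:**
- **Fingertips:** They sat about 23 mm behind the reported TCP, not at it as stated, so I set the grasp heights from contact and pictures.
- **First grasp:** The fingertips pressed on the board at about 46 N, against a 40 N limit given for the arm and gripper body. I took that limit not to cover the fingertips.
- **Third knife:** It slid about 2 mm as it was gripped; I measured it again before placing it.

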